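# Unlock the child-resistant cap of the tall cleaner bottle

### The arm

A 6-joint arm with a two-finger parallel gripper is mounted at the origin on the work surface. World frame = base frame: x ahead of the robot, y to its left, z up, the work surface at z = 0. Lengths are in m, angles in rad, forces in N, time in s.
With the tool pointing down it reaches from about 0.375 to 0.9 m from the base axis. Payload 3.1 kg.
Tool frame: the origin (TCP) lies at the very end of the fingers, on their centre line; the grasp point (between the pads) lies 19 mm behind it (arm.grip_depth is the distance from the TCP to the grasp point, in m); z points along the fingers, y is the direction in which the jaws open and shut (so a half turn about z gives the same grasp; the last joint's range is limited). The gripper opens to 87 mm and grips with 3 to 60 N. Pads are 19 mm wide; open, the fingers measure 117 mm over their backs; the gripper's body (75 mm by 190 mm) begins 51 mm behind the grasp point.
Start: joints at [1.123, 0.527, 1.433, -0, 1.181, -0.178], TCP at [0.167, 0.602, 0.223] pointing down, gripper open.
Joint ranges: [-3.08, 3.08], [-0.75, 2.2], [0.22, 2.44], [-1.43, 4.57], [0, 2.65], [-2.85, 2.85]. Speed limits (rad/s): [2.79, 2.79, 3.14, 3.14, 3.14, 3.14].

### API

Orientations are given as a unit quaternion [x, y, z, w].
In Python, from cell import arm gives the robot as it stands. The module is installed in compiled form; this text tells all that it offers.
- The arm moves only by the tool move_arm, never from a script. Its argument "targets" is a list that holds one entry, the list of rows, each a list of 7 numbers: the shift along the tool's x, y, z in mm, then the turn, a rotation vector about the tool's x, y, z in degrees, then the finger opening in mm, from 0 to 87. A call has 1 to 12 rows; each row is the pose to reach, as a shift and turn from the pose commanded when the call began, along the tool's axes at that moment; what a row does not reach only later rows make up. A row lasts 1/12 s, in which the tool goes at most 41.7 mm and 7.16 degrees, less where a joint would pass 70% of its speed; a pose out of reach is approached as far as the arm can. A call with a gripper value outside its range is refused whole. The fingers move at their own pace and stop on an object; "force" is the grip in N (left out, the last holds). Time passes only in rows, so rows that repeat a pose let the fingers close. It gives the time, the measured TCP pose, the force and the opening at its end, in the units of the state.
- arm.sense(): the state, without advancing time (a new reading comes with each control period).
- arm.read_camera(name): name is "scene" or "top" or "wrist"; returns a dict with "frame" (400x640x3 uint8, red, green, blue), "depth" (400x640 float32, m along the optical axis (not along the pixel's ray), 0 where there is no reading), "fov_y" (degrees; the focal length in pixels is half the picture's height over the tangent of half this angle, whatever the lens; pixels are square), "cx", "cy" (the principal point, pixels), "k1" (the pictures are not rectified: a ray, as slopes to the right and down, at radius r is drawn at 1 + k1 r^2 times it, then the intrinsics apply), "R" (3x3) and "t" (3): a world point X has camera coordinates R X + t. Camera axes: x right, y down, z forward; pixel columns grow to the right and rows downward; lengths in m; the calibration is good to about 2 mm. A picture is of the moment at which its call begins.
- arm.close_job(): hands the job in, once; it reports no verdict.
The state is a dict: "time": time; "qpos": joint angles; "joint_velocities": joint speeds; "tau": joint torques, N m; "tcp_pos": TCP position; "tcp_rot": TCP orientation; "wrist_force": force on the tool from outside, world axes, zero at the start; "ft_torque": the same for the moment, N m; "gripper_width": finger opening in m.
Only numpy, scipy, OpenCV 4.12 (cv2) and the standard library are available. Lean on these libraries where they do the work, as an engineer would, in place of code of your own. Each camera call takes 0.05 s, during which the arm holds its last target.

### The job

Three containers stand in the plywood caddy on the craft table. Unlock the child-resistant cap of the tall square bottle: press the cap down and, keeping it down, turn it anticlockwise (seen from above) about 65 degrees so that it passes its ratchet, then let go so that it springs back up, unlocked. Leave the short bottle's cap locked and do not knock the flask or the red carton out of place.

Things in the scene. Friction and masses are not known exactly. Their poses are not given: they have to be found in the camera images.
- tall_cap (a point): Centre of the top of the cap on the TALL white bottle (78 mm square, fixed in the caddy). Grey ribbed round cap, 42 mm diameter, hanging 30 mm down from this point; its top is 197 mm above the table when up. Under its skirt the narrow neck leaves 14 mm free when up, 7 mm when pressed. z points up, x and y turn with the cap; a thin rib on top points to -x. Any grasp yaw will do.
- tall_press (a joint): How far the tall bottle's cap is pressed down, in m: 0 up, 0.007 fully down. A spring pushes back with 3 N at the top and 9 N fully down.
- tall_turn (a joint): Turn of the tall bottle's cap, in rad, growing anticlockwise seen from above; 0 locked. Unless the cap is pressed more than about 4.5 mm a ratchet tooth stops it at about 0.1; held down it turns with light friction past the tooth to a stop at 1.31. Past about 0.85 it can rise again and is unlocked.
- short_turn (a joint): Turn of the same kind of cap on the SHORT square white bottle (same width, cap top 147 mm above the table), in rad; 0 locked. To be left alone.
- flask: Blue-green upright drinking flask, loose, 64 mm in diameter and 195 mm high, standing on the table beyond one end of the caddy; origin at the centre of its foot. To be left alone.
- carton: Red carton with a white band, loose, 75 x 100 x 60 mm high, lying on the table beyond the other end of the caddy; origin at the centre of its underside. To be left alone.
- caddy: Plywood caddy, fixed to the table, 112 (x) x 336 (y) x 55 mm high, origin under its centre. Its three pockets, 110 mm apart along y, hold in any order the tall bottle, the short bottle and a low glass jar with an aluminium lid (90 mm high).

How it is judged:
By the outcome, as a careful person would: the job done as asked, in the order asked, and still so for the second after the job is handed in, with the robot touching nothing.
It also fails if it takes over 32 s, if anything falls off the work surface, if the arm or the gripper's body presses on something with over 40 N, if the wrist force passes 120 N, or if a joint passes its speed limit or range.

## Working session

There is one attempt and no reset: what is moved stays moved. The work goes in short steps, Python scripts to look and compute and a tool call to move; the robot and the scene stay as the last step left them, time stands still between calls to the robot, and variables do not carry over. Pictures are saved under pics/ and viewed, and the job is handed in when it is done.

Besides the shell and the picture viewer there is one more tool, called after "Emit:" by a JSON object that holds its "method" and its "body", one argument or row to a line. move_arm: Moves the arm, as the interface text tells. Its arguments: {"type":"object","properties":{"targets":{"type":"array","items":{"type":"array","items":{"type":"array","items":{"type":"number"}}}},"force":{"type":"number"}},"required":["targets"]}

```bash
mkdir -p pics; cat > h.py <<'E'
import numpy as np, cv2
from cell import arm
def cam(n):
    c=arm.read_camera(n); np.savez(''+n+'.npz',**c); return c
def load(n): return dict(np.load(''+n+'.npz'))
def K(c):
    f=200/np.tan(np.radians(float(c['fov_y']))/2); return f
def px2w(c,u,v,z=None):
    f=K(c); x=(u-float(c['cx']))/f; y=(v-float(c['cy']))/f; a,b=x,y
    for _ in range(30):
        s=1+float(c['k1'])*(a*a+b*b); a,b=x/s,y/s
    R,t=c['R'],c['t']; o=-R.T@t; d=R.T@np.array([a,b,1])
    if z is None: 
        D=float(c['depth'][int(round(v)),int(round(u))]); return o+d*D
    return o+d*(z-o[2])/d[2]
E
python3 - <<'E'
from h import *
for n in ['scene','top']:
    c=cam(n); cv2.imwrite(f'pics/{n}1.png',c['frame'][:,:,::-1])
    print(n,-c['R'].T@c['t'],c['k1'],c['fov_y'])
s=arm.sense(); print(s)
E
```

```text
scene [1.1216041  0.72017488 0.8137221 ] -0.08991880544084735 56.11389233631598
top [0.46653378 0.09561564 1.01024514] -0.04539034948321506 56.03369197502485
{'time': 0.1, 'qpos': array([ 1.12248172e+00,  5.28426976e-01,  1.43376961e+00, -3.02636037e-05,
        1.18141518e+00, -1.78485747e-01]), 'joint_velocities': array([-0.00015232, -0.00059453, -0.00298726, -0.00184867,  0.00033896,
        0.00161851]), 'tau': array([-7.59622581e-04, -4.40989566e+01, -1.77150410e+01,  6.34874753e-02,
        5.33131999e-02, -2.54766866e-05]), 'tcp_pos': array([0.1662822 , 0.60178354, 0.22163791]), 'tcp_rot': array([ 1.34499746e-01,  9.90913114e-01, -9.64693156e-04, -2.97928617e-04]), 'wrist_force': array([0.41785127, 0.86299064, 0.53916047]), 'ft_torque': array([-0.02978507, -0.0356582 , -0.04302221]), 'gripper_width': 0.08705055982457433}
```

View pics/scene1.png

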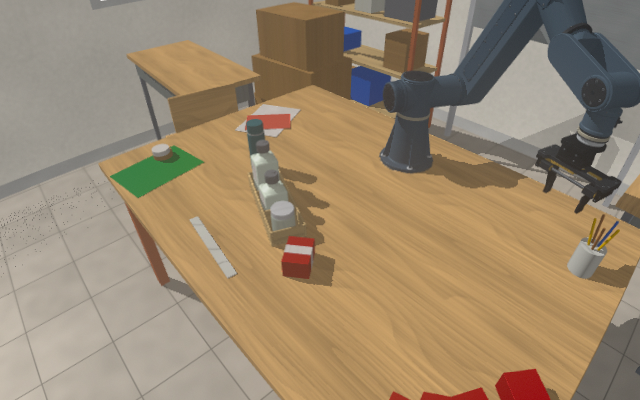

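View pics/top1.png

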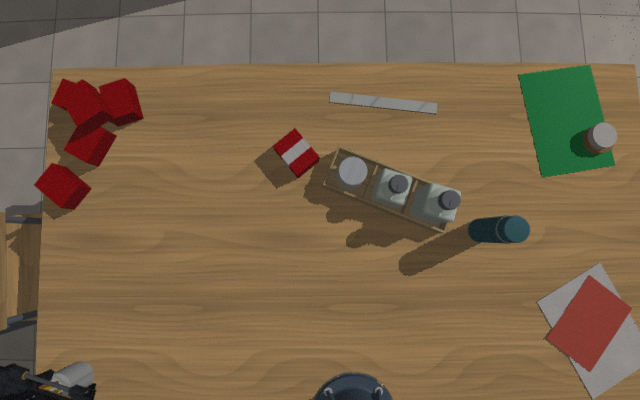

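The scene view shows the flask, two bottles, the jar and then the carton. In the top view the caps are near (399,184) and (449,200), the jar lid at (353,171), the flask at about (510,229) and the carton at (296,153). Next I'll measure heights to see which bottle is the tall one.

```bash
python3 - <<'E'
from h import *
c=load('top')
for u,v in [(353,171),(399,184),(449,200),(515,229),(296,153)]: print(u,v,px2w(c,u,v).round(4))
im=c['frame'][135:260,265:545,::-1]; cv2.imwrite('pics/top1c.png',cv2.resize(im,None,fx=2.85,fy=2.85,interpolation=cv2.INTER_CUBIC))
# high points
d=c['depth']; H,W=d.shape
P=np.array([[px2w(c,u,v) for u in range(380,540)] for v in range(160,250)])
for lo,hi in [(0.190,0.203),(0.14,0.153)]:
    m=((P[...,2]>lo)&(P[...,2]<hi)).astype(np.uint8)
    n,l,s,ce=cv2.connectedComponentsWithStats(m)
    for i in range(1,n):
        if s[i,4]>20:
            q=P[l==i]; print(lo,s[i],ce[i]+[380,160],q.mean(0).round(4),q.min(0).round(3),q.max(0).round(3))
E
```

```text
353 171 [ 0.6231 -0.0023  0.0894]
399 184 [ 0.5814 -0.1018  0.1497]
449 200 [ 0.5387 -0.1995  0.1972]
515 229 [ 0.4736 -0.3445  0.1939]
296 153 [0.6764 0.1403 0.0605]
0.19 [ 61  30  20  19 286] [450.32167832 199.4020979 ] [ 0.5401 -0.2028  0.1963] [ 0.521 -0.224  0.19 ] [ 0.561 -0.183  0.201]
0.19 [123  56  27  27 578] [516.28200692 228.76989619] [ 0.4741 -0.3472  0.1943] [ 0.445 -0.377  0.19 ] [ 0.502 -0.319  0.199]
0.14 [ 10  15  19  18 264] [399.04166667 183.63257576] [ 0.5827 -0.1027  0.146 ] [ 0.563 -0.124  0.14 ] [ 0.604 -0.082  0.151]
0.14 [ 45  24  30  36 427] [437.76346604 202.93208431] [ 0.5369 -0.1919  0.1447] [ 0.499 -0.23   0.14 ] [ 0.582 -0.162  0.153]
0.14 [111  57  15  26  90] [495.53333333 229.68888889] [ 0.4732 -0.3235  0.1471] [ 0.445 -0.342  0.14 ] [ 0.503 -0.316  0.153]
```

```bash
python3 - <<'E'
from h import *
c=load('scene')
im=c['frame'][100:290,220:340,::-1]; cv2.imwrite('pics/scene1c.png',cv2.resize(im,None,fx=3.1,fy=3.1,interpolation=cv2.INTER_CUBIC))
E
```

```text
(no output)
```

View pics/top1c.png

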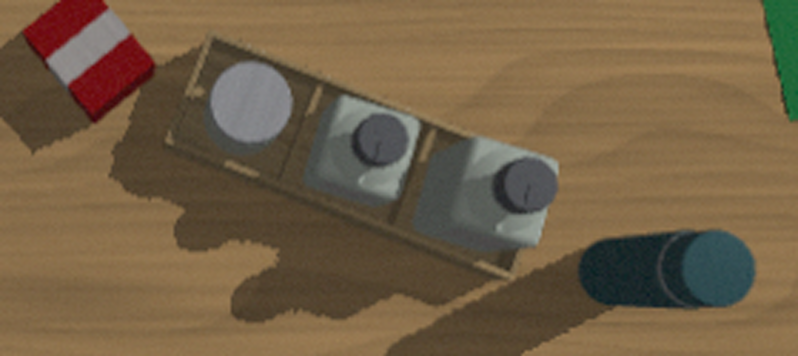

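View pics/scene1c.png

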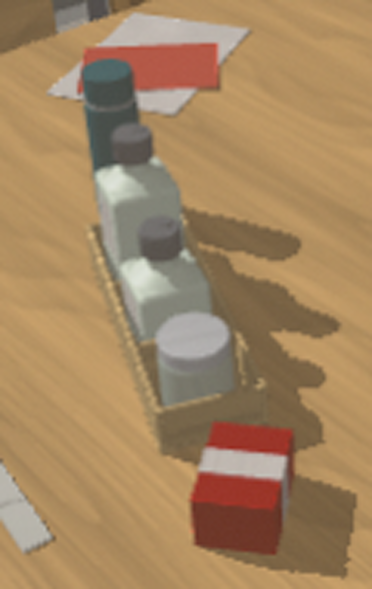

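```bash
cat >> h.py <<'E'
from scipy.spatial.transform import Rotation as Ro
def to(p,yaw_deg,s=None):
    s=s or arm.sense(); R=Ro.from_quat(s['tcp_rot'])
    T=Ro.from_euler('z',yaw_deg,degrees=True)*Ro.from_euler('x',180,degrees=True)
    print('shift',(R.inv().apply(np.array(p)-s['tcp_pos'])*1000).round(1),'rot',np.degrees((R.inv()*T).as_rotvec()).round(2))
def st():
    s=arm.sense(); print('t',round(s['time'],2),'q',s['qpos'].round(3),'p',s['tcp_pos'].round(4),'yaw',np.degrees(Ro.from_quat(s['tcp_rot']).as_matrix()[:2,0]@[1,0]) if 0 else Ro.from_quat(s['tcp_rot']).as_matrix().round(3)[:,0],'F',s['wrist_force'].round(2),'T',s['ft_torque'].round(2),'w',round(s['gripper_width'],4))
E
python3 - <<'E'
from h import *
c=load('top')
print(px2w(c,449.9,199.9,.197))
to([.5,.3,.3],100); to([.54,-.203,.3],35)
E
```

```text
[ 0.53895691 -0.20155764  0.197     ]
shift [-402.1 -202.1  -78.1] rot [-1.100e-01  5.000e-02  6.454e+01]
shift [-574.7 -676.2  -77.2] rot [-8.0000e-02  1.2000e-01  1.2954e+02]
```

Emit:
{"method": "move_arm", "body": {
  "targets": [
    [[-20,-10,-20,0,0,3,87],[-50,-25,-45,0,0,8,87],[-85,-43,-65,0,0,14,87],[-120,-60,-78,0,0,20,87],[-155,-78,-78,0,0,26,87],[-190,-96,-78,0,0,32,87],[-225,-114,-78,0,0,38,87],[-260,-132,-78,0,0,44,87],[-295,-150,-78,0,0,50,87],[-330,-168,-78,0,0,55,87],[-365,-185,-78,0,0,60,87],[-400,-202,-78,0,0,65,87]]
  ]
}}

```text
time: 1.1
tcp_pos: [0.499, 0.2994, 0.3002]
tcp_rot: [0.648, 0.762, -0.0, -0.0]
wrist_force: [0.6, 0.9, -0.4]
gripper_width: 0.0871
```

```bash
python3 - <<'E'
from h import *
st(); to([.54,-.203,.3],35)
E
```

```text
t 1.1 q [0.348 0.39  1.446 0.    1.307 0.186] p [0.499  0.2994 0.3002] yaw [-0.161  0.987 -0.   ] F [ 0.57  0.86 -0.39] T [-0.02  0.07  0.  ] w 0.0871
shift [-5.024e+02 -4.060e+01  2.000e-01] rot [-5.000e-02  4.000e-02  6.428e+01]
```

Emit:
{"method": "move_arm", "body": {
  "targets": [
    [[-30,-3,0,0,0,5,87],[-70,-6,0,0,0,10,87],[-110,-9,0,0,0,15,87],[-150,-12,0,0,0,21,87],[-190,-15,0,0,0,27,87],[-230,-18,0,0,0,33,87],[-270,-22,0,0,0,39,87],[-310,-25,0,0,0,45,87],[-350,-28,0,0,0,51,87],[-390,-32,0,0,0,57,87],[-430,-35,0,0,0,61,87],[-460,-37,0,0,0,64,87]]
  ]
}}

```text
time: 2.1
tcp_pos: [0.5377, -0.162, 0.3002]
tcp_rot: [0.953, 0.303, -0.0, 0.0]
wrist_force: [0.4, 0.3, -0.1]
gripper_width: 0.0872
```

```bash
python3 - <<'E'
from h import *
st(); to([.539,-.202,.3],35)
c=cam('wrist'); cv2.imwrite('pics/w1.png',c['frame'][:,:,::-1])
E
```

```text
t 2.1 q [-4.910e-01  3.590e-01  1.496e+00 -1.000e-03  1.287e+00  4.650e-01] p [ 0.5377 -0.162   0.3002] yaw [ 0.817  0.577 -0.001] F [ 0.44  0.34 -0.07] T [-0.1   0.08  0.02] w 0.0872
shift [-22.1  33.4   0.2] rot [0.02 0.04 0.25]
```

View pics/w1.png

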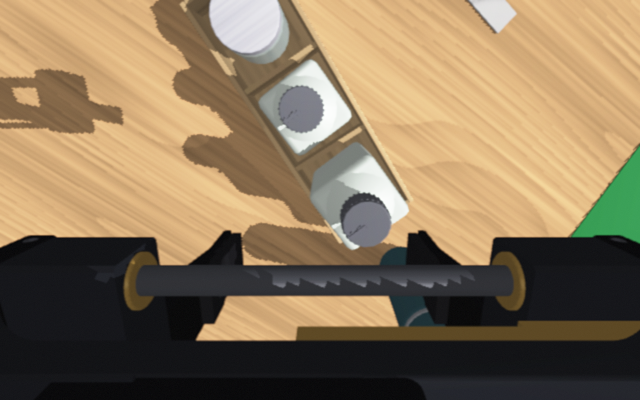

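The wrist view shows the tall cap top at about (366,220), with its rib pointing lower left, and the short cap at (301,109). I'll triangulate the tall cap to confirm its position.

```bash
python3 - <<'E'
from h import *
c=load('wrist')
cv2.imwrite('pics/w1c.png',cv2.resize(c['frame'][170:260,310:430,::-1],None,fx=6,fy=6,interpolation=cv2.INTER_CUBIC))
print(px2w(c,366,222,.197),px2w(c,366,222))
P=np.array([[px2w(c,u,v) for u in range(320,412)] for v in range(170,255)])
m=((P[...,2]>.193)&(P[...,2]<.202)&(P[...,1]>-.235)&(P[...,1]<-.17)).astype(np.uint8)
cnt=max(cv2.findContours(m,0,2)[0],key=cv2.contourArea)
e=cv2.fitEllipse(cnt); print(e, px2w(c,e[0][0]+320,e[0][1]+170,.197))
q=P[m>0]; print(len(q),q.mean(0),q.min(0),q.max(0))
E
```

```text
[ 0.54031346 -0.20355365  0.197     ] [ 0.54045024 -0.20335281  0.19763666]
((46.513938903808594, 52.93375015258789), (46.08718490600586, 48.58991622924805), 76.97228240966797) [ 0.5398956  -0.20441713  0.197     ]
1805 [ 0.53975112 -0.20454522  0.1969693 ] [ 0.51810532 -0.2270084   0.19300525] [ 0.56035828 -0.18432324  0.20047109]
```

View pics/w1c.png

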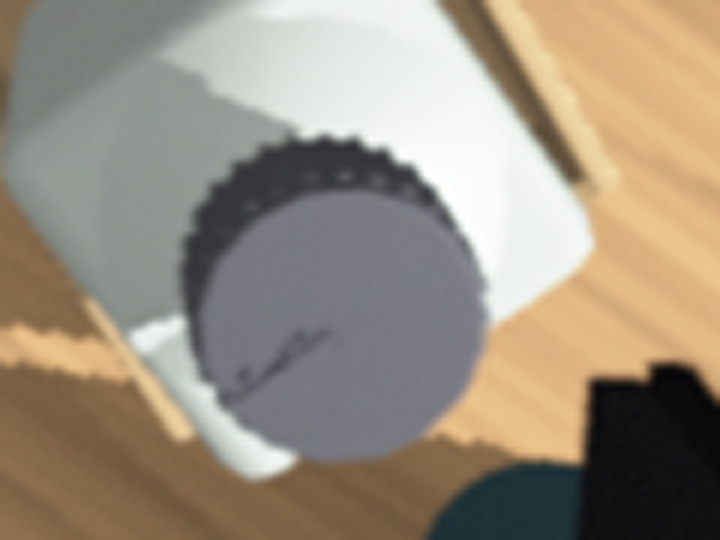

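Emit:
{"method": "move_arm", "body": {
  "targets": [
    [[-11,18,0,0,0,0,87],[-22,34.5,10,0,0,0,87],[-22,34.5,30,0,0,0,87],[-22,34.5,50,0,0,0,87],[-22,34.5,70,0,0,0,87],[-22,34.5,90,0,0,0,87],[-22,34.5,105,0,0,0,80],[-22,34.5,118,0,0,0,70],[-22,34.5,126,0,0,0,65],[-22,34.5,131,0,0,0,60],[-22,34.5,133,0,0,0,60],[-22,34.5,133,0,0,0,60]]
  ]
}}

```text
time: 3.15
tcp_pos: [0.5402, -0.1995, 0.1675]
tcp_rot: [0.952, 0.305, -0.0, -0.0]
wrist_force: [0.9, -0.5, 0.0]
gripper_width: 0.0615
```

```bash
python3 - <<'E'
from h import *
st(); to([.5395,-.203,.167],35)
c=cam('wrist'); cv2.imwrite('pics/w2.png',c['frame'][:,:,::-1])
E
```

```text
t 3.15 q [-0.548  0.531  1.613  0.     0.998  0.403] p [ 0.5402 -0.1995  0.1675] yaw [ 0.814  0.581 -0.   ] F [ 0.88 -0.53  0.01] T [-0.09  0.1   0.02] w 0.0615
shift [-2.6  2.5  0.5] rot [-0.01  0.    0.55]
```

View pics/w2.png

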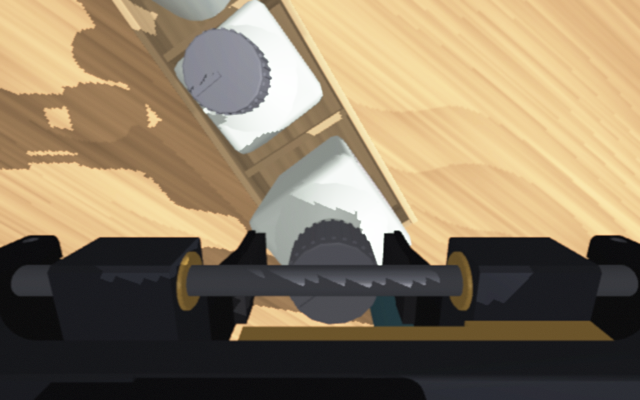

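The tall cap lies between the fingers, about 3 mm right of centre, which agrees with the computed offset. I'll correct that and then grip.

Emit:
{"method": "move_arm", "body": {
  "targets": [
    [[-2.6,2.7,0.5,0,0,0,60],[-2.6,2.7,0.5,0,0,0,60],[-2.6,2.7,0.5,0,0,0,50],[-2.6,2.7,0.5,0,0,0,44],[-2.6,2.7,0.5,0,0,0,38],[-2.6,2.7,0.5,0,0,0,35],[-2.6,2.7,0.5,0,0,0,35],[-2.6,2.7,0.5,0,0,0,35]]
  ],
  "force": 40
}}

```text
time: 3.87
tcp_pos: [0.5404, -0.2043, 0.1674]
tcp_rot: [0.952, 0.305, 0.001, 0.001]
wrist_force: [1.6, -3.3, -1.4]
gripper_width: 0.0411
```

```bash
python3 - <<'E'
from h import *
st()
E
```

```text
t 3.87 q [-5.54e-01  5.33e-01  1.61e+00 -1.00e-03  9.96e-01  3.97e-01] p [ 0.5404 -0.2043  0.1674] yaw [0.814 0.581 0.   ] F [ 1.61 -3.34 -1.36] T [-0.57 -0.09  0.04] w 0.0411
```

Gripped at 41 mm with low forces. Now I'll press the cap down.

Emit:
{"method": "move_arm", "body": {
  "targets": [
    [[0,1,1.5,0,0,0,35],[0,1,3,0,0,0,35],[0,1,4.5,0,0,0,35],[0,1,6,0,0,0,35],[0,1,7,0,0,0,35],[0,1,7,0,0,0,35],[0,1,7,0,0,0,35]]
  ],
  "force": 45
}}

```text
time: 4.45
tcp_pos: [0.5404, -0.2043, 0.1611]
tcp_rot: [0.952, 0.305, 0.0, 0.001]
wrist_force: [-0.4, -1.3, 8.2]
gripper_width: 0.0412
```

```bash
python3 - <<'E'
from h import *
st()
c=cam('wrist'); cv2.imwrite('pics/w3.png',c['frame'][:,:,::-1])
E
```

```text
t 4.45 q [-0.555  0.542  1.614 -0.     0.985  0.396] p [ 0.5404 -0.2043  0.1611] yaw [0.814 0.581 0.   ] F [-0.4  -1.3   8.19] T [-0.25  0.3   0.  ] w 0.0412
```

View pics/w3.png

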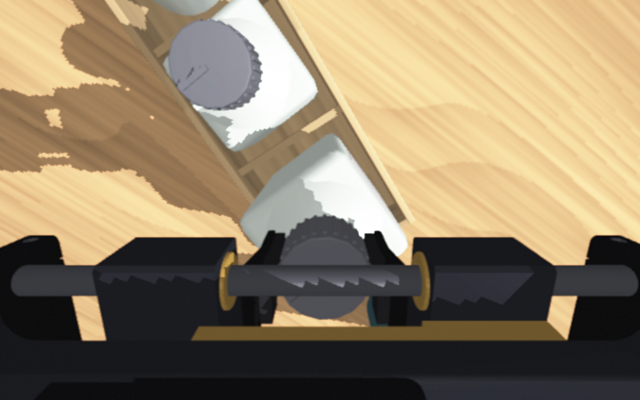

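The cap is pressed about 6 mm with 8 N of reaction, matching the spring. Now I'll turn it anticlockwise while holding it down.

Emit:
{"method": "move_arm", "body": {
  "targets": [
    [[0,0,0.6,0,0,-4,35],[0,0,0.8,0,0,-10,35],[0,0,0.8,0,0,-16,35],[0,0,0.8,0,0,-22,35],[0,0,0.8,0,0,-28,35],[0,0,0.8,0,0,-34,35],[0,0,0.8,0,0,-40,35],[0,0,0.8,0,0,-46,35],[0,0,0.8,0,0,-52,35],[0,0,0.8,0,0,-58,35],[0,0,0.8,0,0,-64,35],[0,0,0.8,0,0,-68,35]]
  ]
}}

```text
time: 5.5
tcp_pos: [0.5391, -0.2038, 0.1602]
tcp_rot: [0.617, 0.787, -0.001, -0.001]
wrist_force: [-4.0, -0.2, 9.9]
gripper_width: 0.041
```

```bash
python3 - <<'E'
from h import *
st()
c=cam('wrist'); cv2.imwrite('pics/w4.png',c['frame'][:,:,::-1])
st()
E
```

```text
t 5.5 q [-5.550e-01  5.420e-01  1.616e+00 -1.000e-03  9.850e-01 -7.960e-01] p [ 0.5391 -0.2038  0.1602] yaw [-0.239  0.971  0.001] F [-3.97 -0.24  9.93] T [-0.24  0.66 -0.03] w 0.041
t 5.55 q [-5.550e-01  5.420e-01  1.616e+00 -1.000e-03  9.850e-01 -7.970e-01] p [ 0.5391 -0.2038  0.1602] yaw [-0.241  0.971  0.001] F [-3.37 -1.33  8.57] T [-0.24  0.6   0.03] w 0.041
```

View pics/w4.png

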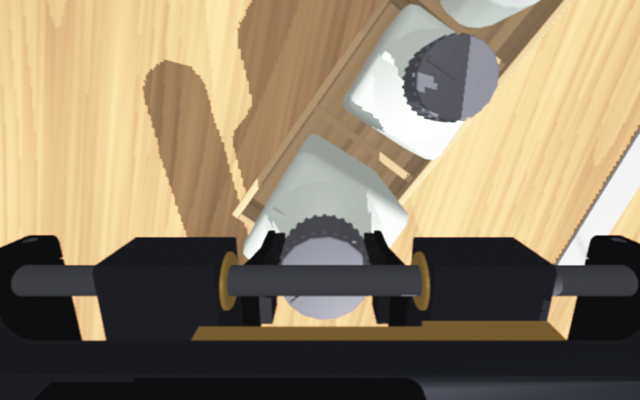

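The cap turned with the fingers: its rib is still at the same spot in the gripper view, near (292,297). I'll let go and retreat straight up.

Emit:
{"method": "move_arm", "body": {
  "targets": [
    [[0,0,0,0,0,-68,45],[0,0,0,0,0,0,70]]
  ]
}}

```text
time: 5.72
tcp_pos: [0.5393, -0.2033, 0.1591]
tcp_rot: [0.616, 0.788, 0.0, -0.001]
wrist_force: [0.1, 0.6, 0.6]
gripper_width: 0.0464
```

My last call had a mistake: row 1 carried a −68° turn, when rows are relative to the start of each call. The rate cap limited it to about 7° anticlockwise, and row 2 undid it while the fingers opened. I'll check what that did to the cap.

```bash
python3 - <<'E'
from h import *
c=cam('wrist'); cv2.imwrite('pics/w5.png',c['frame'][:,:,::-1])
st()
E
```

```text
t 5.77 q [-5.540e-01  5.440e-01  1.617e+00  1.000e-03  9.820e-01 -7.830e-01] p [ 0.5394 -0.2031  0.1589] yaw [-0.226  0.974  0.002] F [-0.26  0.35 -0.12] T [-0.05  0.03 -0.01] w 0.0497
```

View pics/w5.png

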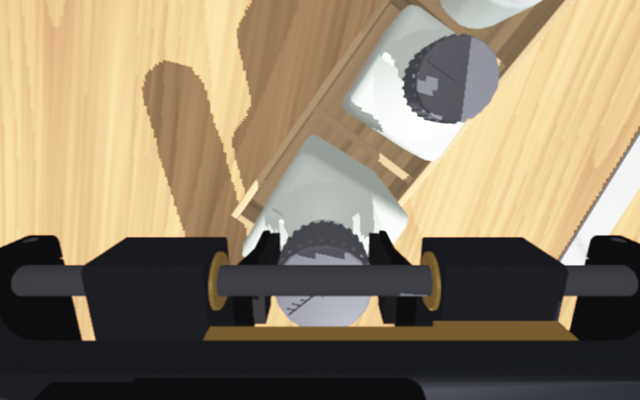

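The fingers are clear of the cap and it has sprung up. Now I'll open fully and rise.

Emit:
{"method": "move_arm", "body": {
  "targets": [
    [[0,0,0,0,0,0,75],[0,0,0,0,0,0,75],[0,0,0,0,0,0,75],[0,0,-10,0,0,0,75],[0,0,-30,0,0,0,75],[0,0,-60,0,0,0,75],[0,0,-90,0,0,0,75],[0,0,-120,0,0,0,75],[0,0,-140,0,0,0,75],[0,0,-140,0,0,0,75]]
  ]
}}

```text
time: 6.6
tcp_pos: [0.5428, -0.2055, 0.3054]
tcp_rot: [0.618, 0.786, 0.001, 0.006]
wrist_force: [0.4, -0.6, 0.2]
gripper_width: 0.0751
```

```bash
python3 - <<'E'
from h import *
st(); to([.36,-.0,.35],104)
c=cam('wrist'); cv2.imwrite('pics/w6.png',c['frame'][:,:,::-1])
c=cam('top'); cv2.imwrite('pics/top6.png',c['frame'][:,:,::-1])
E
```

```text
t 6.6 q [-0.554  0.377  1.451  0.     1.302 -0.792] p [ 0.5428 -0.2055  0.3054] yaw [-0.235  0.972 -0.008] F [ 0.42 -0.61  0.19] T [-0.14  0.01 -0.02] w 0.0751
shift [ 242.3 -129.   -47.6] rot [ 0.47  0.46 -0.41]
```

View pics/w6.png

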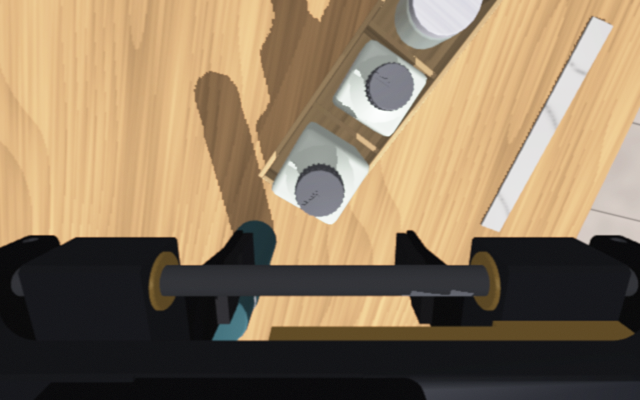

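View pics/top6.png

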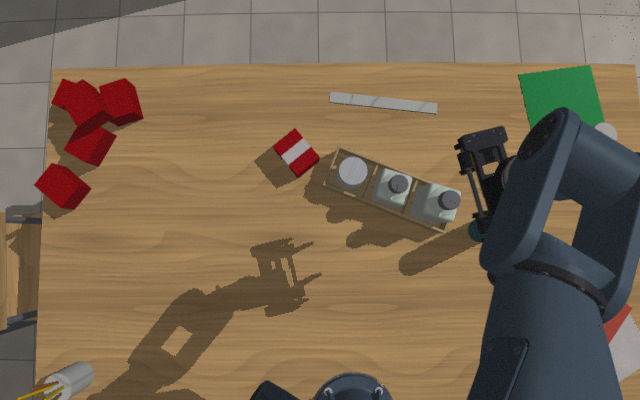

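The wrist view shows the tall cap at (319,190) with its rib towards the lower left, the short cap at (391,86) and the flask upright. The top view shows the carton unchanged at (296,153). Next I'll measure the cap's turn and height.

```bash
python3 - <<'E'
from h import *
c=load('wrist')
cv2.imwrite('pics/w6c.png',cv2.resize(c['frame'][50:230,260:430,::-1],None,fx=3.3,fy=3.3,interpolation=cv2.INTER_CUBIC))
cv2.imwrite('pics/w6d.png',cv2.resize(c['frame'][155:230,280:360,::-1],None,fx=7,fy=7,interpolation=cv2.INTER_CUBIC))
P=np.array([[px2w(c,u,v) for u in range(290,350)] for v in range(165,220)])
z=P[...,2]; print(np.median(z[(z>.18)&(z<.21)]), px2w(c,319,192))
E
```

```text
0.19680090242709578 [ 0.53831901 -0.20394737  0.19662225]
```

View pics/w6c.png

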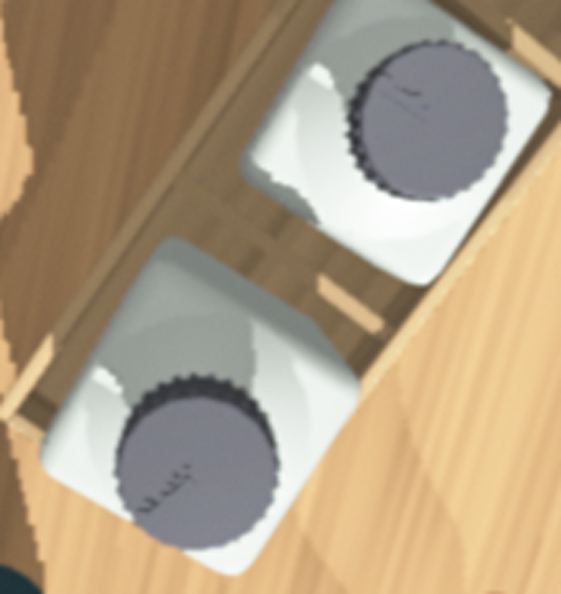

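View pics/w6d.png

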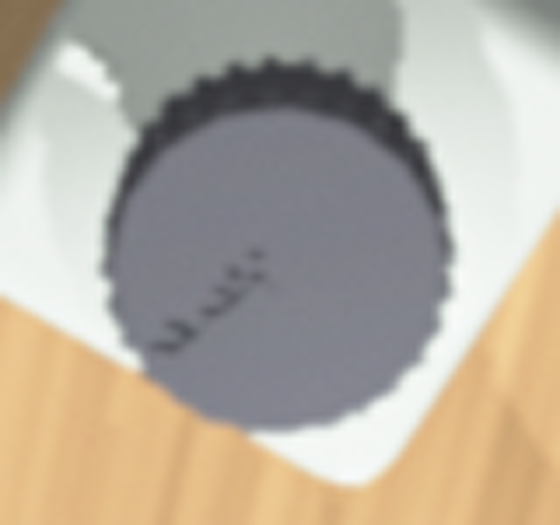

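Emit:
{"method": "move_arm", "body": {
  "targets": [
    [[20,0,-10,0,0,0,75],[55,0,-20,0,0,0,75],[90,0,-30,0,0,0,75],[125,0,-40,0,0,0,75],[160,0,-50,0,0,0,75],[195,0,-50,0,0,0,75],[230,0,-50,0,0,0,75],[265,0,-50,0,0,0,75],[300,0,-50,0,0,0,75],[335,0,-50,0,0,0,75],[360,0,-50,0,0,0,75],[360,0,-50,0,0,0,75]]
  ]
}}

```text
time: 7.7
tcp_pos: [0.453, 0.1497, 0.3477]
tcp_rot: [0.617, 0.787, -0.001, -0.003]
wrist_force: [0.4, 0.7, -0.1]
gripper_width: 0.0749
```

```bash
python3 - <<'E'
from h import *
st()
c=cam('top'); cv2.imwrite('pics/top7.png',cv2.resize(c['frame'][135:260,265:545,::-1],None,fx=2.85,fy=2.85,interpolation=cv2.INTER_CUBIC))
c=cam('scene'); cv2.imwrite('pics/scene7.png',c['frame'][:,:,::-1])
E
```

```text
t 7.7 q [ 0.083  0.187  1.61   0.002  1.35  -0.159] p [0.453  0.1497 0.3477] yaw [-0.239  0.971  0.003] F [ 0.37  0.67 -0.09] T [-0.11  0.01 -0.05] w 0.0749
```

View pics/top7.png

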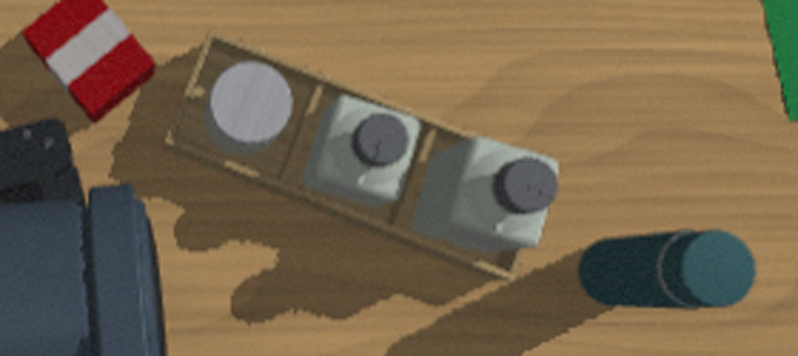

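View pics/scene7.png

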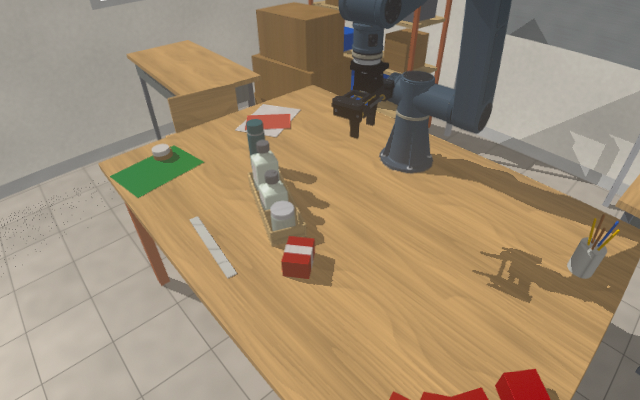

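In the enlarged top view the tall cap's rib went from pointing down to pointing right, at about (540,192). The short cap, flask and carton are exactly where they were in the first picture, and the gripper touches nothing. I'll hand in the job.

```bash
python3 -c "
from cell import arm
print(abs(arm.sense()['joint_velocities']).max()); print(arm.close_job())"
```

```text
0.040039586288369934
the job is handed in; nothing more can be done
None
```

The tall bottle's cap is unlocked, and I handed the job in at about 7.8 s. I gripped the cap and pressed it down, with 8–10 N of reaction. Keeping it down, I turned it anticlockwise, then let go and moved the arm clear.

**Last checks:**
- **Tall cap:** its top is back at 197 mm. From the rib marks I estimate it turned about 74° (give or take a few degrees), just short of the 75° stop and past the roughly 49° needed to unlock.
- **Everything else:** the short cap, flask and carton look unmoved between the first and last top pictures. At hand-in the wrist force was below 1 N and nothing was touching the gripper.

**One slip:** the release call wrongly included an extra turn command. The speed limit held it to about 7° anticlockwise before it was undone as the fingers opened. That explains why the cap ended nearer 74° than the 68° I had commanded. The few force readings I took around it stayed at or below about 11 N.

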